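# Show the plate's edge past the end of the ledge

### The arm

A 6-joint arm with a two-finger parallel gripper is mounted at the origin on a cart in front of the work surface, level with it; the furniture and walls round the work are solid. World frame = base frame: x ahead of the robot, y to its left, z up, the work surface at z = 0. Lengths are in m, angles in rad, forces in N, time in s.
With the tool pointing down it reaches from about 0.375 to 0.9 m from the base axis. Payload 3.1 kg.
Tool frame: the origin (TCP) lies at the very end of the fingers, on their centre line; the grasp point (between the pads) lies 19 mm behind it (manip.tcp_to_grasp is the distance from the TCP to the grasp point, in m); z points along the fingers, y is the line along which they close (so a half turn about z gives the same grasp; the last joint's range is limited). The gripper opens to 85 mm and grips with 20 to 120 N. Pads are 22 mm wide; open, the fingers measure 114 mm over their backs; the gripper's body (76 mm by 85 mm) begins 54 mm behind the grasp point. The pads swing forward as they close: fully open they stand 13 mm farther back than shut.
Start: joints at [1.018, 0.527, 1.433, -0, 1.181, -0.178], TCP at [0.229, 0.582, 0.21] pointing down, gripper open.
Joint ranges: [-3.08, 3.08], [-0.75, 2.2], [0.22, 2.44], [-1.43, 4.57], [0, 2.65], [-2.85, 2.85]. Speed limits (rad/s): [2.79, 2.79, 3.14, 3.14, 3.14, 3.14].

### API

Orientations are given as a unit quaternion [x, y, z, w].
In Python, from station import manip gives the robot as it stands. The module is installed in compiled form; this text tells all that it offers.
- The arm moves only by the tool step_arm, never from a script. Its argument "commands" is one flat list of numbers, 6 for each row, row after row: the shift along the tool's x, y, z in m, then the turn, a rotation vector about the tool's x, y, z in degrees. A call has exactly 10 rows; each row is the pose to reach, as a shift and turn from the pose commanded when the call began, along the tool's axes at that moment; what a row does not reach only later rows make up. A row lasts 1/10 s, in which the tool goes at most 50 mm and 8.59 degrees, less where a joint would pass 70% of its speed; a pose out of reach is approached as far as the arm can. A call with a gripper value outside its range is refused whole. "jaw" is the opening in per cent of the stroke, from 0 (shut) to 100 (fully open), set as the call begins (left out, the last holds). The fingers move at their own pace and stop on an object; "grip_force" is the grip in N (left out, the last holds). Time passes only in rows, so rows that repeat a pose let the fingers close, or fill a call up. It gives the time, the measured TCP pose, the force, the opening and the grip force at its end, in the units of the state.
- manip.sense(): the state, without advancing time (a new reading comes with each control period).
- manip.snapshot(name): name is "scene" or "top" or "wrist"; returns a dict with "pixels" (420x560x3 uint8, blue, green, red), "fx", "fy", "cx", "cy" (pixels), "R" (3x3) and "t" (3): a world point X has camera coordinates R X + t; the wrist camera has in their place "mount" (4x4, takes a point from camera to tool coordinates, whose origin is the TCP and whose axes are the flange's). Camera axes: x right, y down, z forward; pixel columns grow to the right and rows downward; lengths in m; the calibration is good to about 2 mm. A picture is of the moment at which its call begins: read the wrist's pose just before it. There is no depth.
- manip.sign_off(): hands the job in; it is judged then, once.
The state is a dict: "t": time; "q": joint angles; "qd": joint speeds; "tau": joint torques, N m; "tcp_pos": TCP position; "tool_rot": TCP orientation; "force": force on the tool from outside, world axes, zero at the start; "ft_torque": the same for the moment, N m; "finger_gap": opening from 0.0 (shut) to 1.0 (fully open); "gripper_force": force on a finger pad.
Only numpy, scipy, OpenCV 4.12 (cv2) and the standard library are available. Lean on these libraries where they do the work, as an engineer would, in place of code of your own. Each camera call takes 0.05 s, during which the arm holds its last target. There are 200 camera calls.

### The job

Open the end stop of the blue ledge by pushing its red knob fully back along its slot, away from the low front lip; then push the aluminium plate along the ledge with the fingertips until the whole yellow band at its front end sticks out past the open end, while the red line behind the band is still over the ledge, so that the plate can be picked up by that edge later. Only push: never lift or tip the plate, and leave it lying flat on the ledge with the stop open. Do not disturb the small things standing round the ledge.

Things in the scene. Friction and masses are not known exactly. Their poses are not given: they have to be found in the camera images.
- ledge: fixed blue ledge, 100 mm wide (its x), 300 mm long (its y), flat top 50 mm above the bench; origin: centre of its underside. +y runs to the open end (edge at y = +150 mm), +x to the back, roughly away from the robot. On top a back rail (12 mm tall, inner face x = +38 mm, ending at y = +118 mm) and a front lip (5 mm tall, inner face x = -38 mm) form a channel 76 mm wide
- ledge_edge (a point): middle of the ledge's open end, on its top surface (50 mm above the bench); its axes are those of the ledge
- stop (a joint): end stop: steel block 36 mm (ledge x) x 10 x 16 mm with a red knob, centred 16 mm inside the open end, sliding along the ledge's +x on a bracket that reaches back to x = +115 mm. Value in m: 0 = closed, mid-channel, blocking the plate; 0.064 = fully open, at the hard end of its slot. Stays where left; takes about 2 N to slide
- stop_knob (a point): centre of the top of the stop's red knob, 44 mm above the ledge's top (94 mm above the bench). The knob is 18 mm in diameter from 26 to 44 mm above the ledge's top; below it a 12 mm stem down to the 16 mm high block
- plate: loose aluminium plate, 70 mm wide (its x), 130 mm long (its y), 6 mm thick, about 0.15 kg (varies), lying flat in the channel; origin at the centre of its underside; its +y points to its front end, along the ledge's +y. A yellow band covers the front 25 mm; a red line 3 mm wide runs across it from 46 to 49 mm behind the front edge
- plate_front (a point): middle of the plate's front edge (yellow end), on its upper face
- plate_back (a point): middle of the plate's back edge, on its upper face: the edge to push on; the ledge behind it is free
- objective_case: bystander: spare objective in a clear tube case with black base, 35 mm across, 55 mm tall; origin at the centre of its underside; leave it alone
- foil_puck: bystander: small round sample puck, 31 mm across, 11 mm tall; origin at the centre of its underside; leave it alone
- sample_holder: bystander: beige block with two screws, 32x49x17 mm; origin at the centre of its underside; leave it alone
- vial_3: bystander: white-capped small vial, 25 mm across, 52 mm tall; origin at the centre of its underside; leave it alone
- petri_dish: bystander: clear petri dish with lid, 67 mm across, 14 mm tall; origin at the centre of its underside; leave it alone
- centring_ring_1: bystander: black and steel centring ring, 40 mm across, 8 mm tall; origin at the centre of its underside; leave it alone
- hex_nut_m16: bystander: steel hexagon nut, 26 mm across, 13 mm tall; origin at the centre of its underside; leave it alone
Mind the look-alikes: they are no part of the job. What is meant by the plate is not turquoise, and is the smaller of those in its own colour.

How it is judged:
On the way, in this order (a step that is already met when the one before it is completed fails the run):
1. the end stop is pushed fully open, the plate still inside the edge (value of joint stop above 0.057 m and y of plate_front in the frame of ledge below 0.14 m), for 0.2 s.
2. the yellow band overhangs the open end, the red line does not (y of plate_front in the frame of ledge between 0.174 and 0.198 m), for 0.2 s.
At the end, for the whole second after the job is handed in: the plate's front edge overhangs the ledge's open end by 24 to 48 mm; the plate lies flat on the ledge (tilt under 0.06 rad, height within 3 mm), along it within 0.1 rad and at rest; the stop is at 0.057 m or more (all of step 2 and value of joint stop above 0.057 m and angle between plate's own z axis and vertical below 0.06 rad and z of plate in the frame of ledge between 0.047 and 0.053 m and angle between the y axis of plate and the y axis of ledge, either way round below 0.1 rad and linear speed of plate below 0.01 m/s); the robot touches nothing.
It fails at once if the plate is lifted off the ledge (z of plate in the frame of ledge above 0.06 m).
It fails at once if the plate tips (angle between plate's own z axis and vertical above 0.15 rad).
It fails at once if the plate falls off the ledge (z of plate in the frame of ledge below 0.04 m).
It fails at once if a bystander is moved by more than 20 mm (distance of any of objective_case, foil_puck, sample_holder, vial_3, petri_dish, centring_ring_1, hex_nut_m16 from where it was at the start of the episode above 0.02 m).
It also fails if it takes over 46 s, if anything falls off the work surface, if the arm or the gripper's body presses on something with over 40 N, if the wrist force passes 120 N, or if a joint passes its speed limit or range.

## Working session

There is one attempt and no reset: what is moved stays moved. The work goes in short steps, Python scripts to look and compute and a tool call to move; the robot and the scene stay as the last step left them, time stands still between calls to the robot, and variables do not carry over. Pictures are saved under pics/ and viewed, at most 10 in all, crops included, and the job is handed in when it is done.

Besides the shell and the picture viewer there is one more tool, called after "Call:" in YAML: its name, and indented under it one key for each argument. step_arm: Moves the arm, as the interface text tells. Its arguments: {"type":"object","properties":{"commands":{"type":"array","items":{"type":"number"}},"jaw":{"type":"number"},"grip_force":{"type":"number"}},"required":["commands"]}

```bash
mkdir -p pics; cat > h.py <<'E'
import numpy as np, cv2
from station import manip
from scipy.spatial.transform import Rotation as Ro
def cam(n):
    s=manip.sense(); d=manip.snapshot(n)
    if 'R' in d: R=np.array(d['R']);t=np.array(d['t'])
    else:
        M=np.array(d['mount']); T=np.eye(4); T[:3,:3]=Ro.from_quat(s['tool_rot']).as_matrix(); T[:3,3]=s['tcp_pos']
        W=np.linalg.inv(T@M); R=W[:3,:3]; t=W[:3,3]
    return np.array(d['pixels']),(d['fx'],d['fy'],d['cx'],d['cy'],R,t)
def ray(c,u,v):
    fx,fy,cx,cy,R,t=c
    return -R.T@t, R.T@np.array([(u-cx)/fx,(v-cy)/fy,1])
def plane(c,u,v,z):
    o,d=ray(c,u,v); return o+d*(z-o[2])/d[2]
def proj(c,X):
    fx,fy,cx,cy,R,t=c; p=R@np.array(X)+t; return np.array([cx+fx*p[0]/p[2],cy+fy*p[1]/p[2]])
def tri(c1,p1,c2,p2):
    o1,d1=ray(c1,*p1);o2,d2=ray(c2,*p2)
    s=np.linalg.lstsq(np.c_[d1,-d2],o2-o1,rcond=None)[0]
    a=o1+d1*s[0];b=o2+d2*s[1]; return (a+b)/2,np.linalg.norm(a-b)
E
python3 - <<'E'
from h import *
import pickle
s=manip.sense();print(s)
D={}
for n in ('scene','top'):
    D[n]=cam(n); cv2.imwrite(f'pics/{n}0.png',D[n][0])
pickle.dump(D,open('d0.pkl','wb'))
E
```

```text
{'t': 0.0, 'q': array([ 1.01750951e+00,  5.28484799e-01,  1.43391527e+00, -1.22844889e-05,
        1.18143667e+00, -1.78491102e-01]), 'qd': array([-0.00039338, -0.00264712,  0.00036211, -0.0003925 , -0.00167408,
        0.00079335]), 'tau': array([ 1.40268830e-04, -4.42347300e+01, -1.78022861e+01, -2.64958890e-04,
        8.47779913e-03, -5.65354662e-05]), 'tcp_pos': array([0.22835479, 0.58094945, 0.20921813]), 'tool_rot': array([ 1.86300529e-01,  9.82492165e-01, -1.04980275e-03, -3.96140134e-04]), 'force': array([ 0.24442075,  0.68949283, -0.07876157]), 'ft_torque': array([-0.04012648,  0.03398621, -0.03088305]), 'gripper_force': 0.0, 'finger_gap': 0.9994686114666006}
```

View pics/scene0.png

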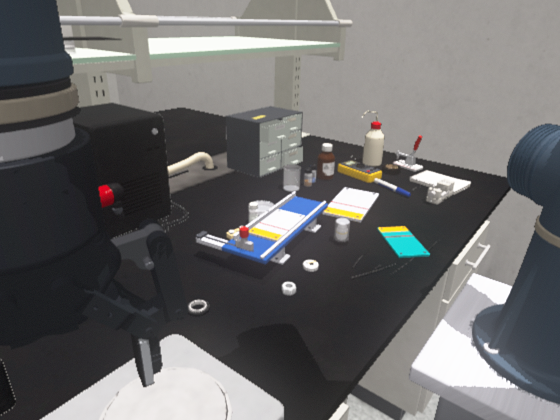

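View pics/top0.png

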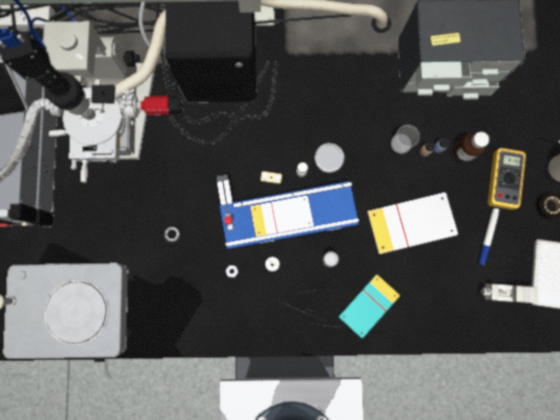

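The candidates are the white plate in the channel, top (282,215); a larger white look-alike on the bench, top (412,222); and a turquoise one at (369,305). I choose the one in the channel. The knob is at top (229,218) and scene (244,232), and the open end is on the image left.

```bash
python3 - <<'E'
from h import *
import pickle
D=pickle.load(open('d0.pkl','rb'))
im,c=D['top']; im2,c2=D['scene']
print('campos',-c[4].T@c[5], -c2[4].T@c2[5],c[0])
print('org px',proj(c,[0,0,0]),proj(c,[.229,.582,.21]))
def comps(im,lo,hi,box,mn=8):
    h=cv2.cvtColor(im,cv2.COLOR_BGR2HSV); m=cv2.inRange(h,lo,hi); k=np.zeros_like(m); x0,y0,x1,y1=box;k[y0:y1,x0:x1]=255;m&=k
    n,l,s,ce=cv2.connectedComponentsWithStats(m)
    return [(s[i,4],ce[i].round(1),cv2.boxPoints(cv2.minAreaRect(np.argwhere(l==i)[:,::-1].astype(np.float32))).round(1).tolist()) for i in range(1,n) if s[i,4]>=mn]
bt=(205,165,370,255); bs=(190,190,335,275)
for nm,lo,hi in (('red',(0,150,90),(6,255,255)),('yel',(18,120,120),(32,255,255)),('blue',(105,150,80),(125,255,255)),('white',(0,0,200),(180,50,255))):
    print(nm,'TOP');[print('  ',x) for x in comps(im,lo,hi,bt)]
    if nm!='white': print(nm,'SCENE');[print('  ',x) for x in comps(im2,lo,hi,bs)]
a=cv2.resize(im[160:260,205:375],None,fx=4.5,fy=4.5,interpolation=cv2.INTER_CUBIC)
cv2.imwrite('pics/topc.png',a)
E
```

```text
campos [0.36765324 0.03455402 1.16399705] [0.02331354 0.64457865 0.45536529] 499.6668318219281
org px [291.43247915 449.22253285] [-21.41394588 360.78877291]
red TOP
   (np.int32(24), array([228.2, 220. ]), [[224.8000030517578, 218.60000610351562], [228.8000030517578, 216.60000610351562], [231.1999969482422, 221.39999389648438], [227.1999969482422, 223.39999389648438]])
red SCENE
   (np.int32(33), array([243.8, 229.5]), [[239.0, 229.1999969482422], [242.89999389648438, 224.60000610351562], [249.89999389648438, 230.39999389648438], [246.0, 235.0]])
yel TOP
   (np.int32(251), array([258. , 220.2]), [[251.0, 206.6999969482422], [259.79998779296875, 205.10000610351562], [265.1000061035156, 233.39999389648438], [256.29998779296875, 235.10000610351562]])
yel SCENE
   (np.int32(50), array([329.9, 209.8]), [[323.70001220703125, 211.3000030517578], [324.79998779296875, 206.1999969482422], [335.0, 208.1999969482422], [333.8999938964844, 213.39999389648438]])
   (np.int32(168), array([264.5, 233.1]), [[248.5, 231.89999389648438], [250.0, 226.3000030517578], [280.20001220703125, 234.300003051757
[... 2476 characters left out ...]
  (np.int32(101), array([221.3, 192.9]), [[217.39999389648438, 182.10000610351562], [221.60000610351562, 181.39999389648438], [225.3000030517578, 203.8000030517578], [221.10000610351562, 204.5]])
   (np.int32(25), array([346.6, 184.5]), [[343.0, 183.0], [350.0, 183.0], [350.0, 186.0], [343.0, 186.0]])
   (np.int32(2304), array([288.4, 215.1]), [[219.8000030517578, 206.0], [350.1000061035156, 181.89999389648438], [357.3999938964844, 221.39999389648438], [227.10000610351562, 245.5]])
   (np.int32(24), array([237.1, 204.6]), [[234.0, 203.0], [240.0, 203.0], [240.0, 206.0], [234.0, 206.0]])
   (np.int32(15), array([229.6, 226.6]), [[228.0, 225.0], [231.0, 225.0], [231.0, 228.0], [228.0, 228.0]])
```

View pics/topc.png

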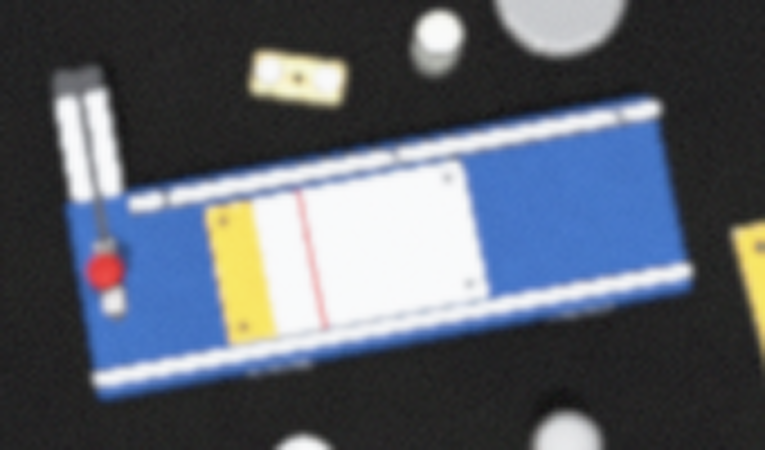

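```bash
python3 - <<'E'
from h import *
import pickle
D=pickle.load(open('d0.pkl','rb'))
im,c=D['top']; im2,c2=D['scene']
k,e=tri(c,(228.2,220),c2,(243.8,230));print('knob',k,e)
print('yel',*tri(c,(258,220.2),c2,(264.5,233.1)))
P=lambda x,y,z:plane(c,205+x/4.5-.4,160+y/4.5-.4,z)
yb=P(205,208,.056);yf=P(230,345,.056);bb=P(463,161,.056);bf=P(489,296,.056)
print('plate',yb,yf,bb,bf)
fr=(yb+yf)/2;ba=(bb+bf)/2;d=fr-ba
print('front',fr,'back',ba,'len',np.linalg.norm(d),'w',np.linalg.norm(yb-yf),'ang',np.degrees(np.arctan2(d[1],d[0])))
lo=P(66,205,.05);lf=P(98,378,.055);rf=P(692,270,.055);rb=P(655,97,.056)
print('ledge',lo,lf,rf,rb,np.linalg.norm(lf-rf)); e=lf-rf; print('ang',np.degrees(np.arctan2(e[1],e[0])))
print('knobtop plane', plane(c,228.2,220,.094))
print('bracket end',P(75,70,.05))
for n,x,y,z in (('nut',232,271,.013),('puck',272,264,.011),('vial',331,257,.052),('ring',172,234,.008),('holder',271,177,.017),('obj',302,168,.05),('petri',329,157,.014)): print(n,plane(c,x,y,z).round(3))
E
```

```text
knob [0.50088341 0.13150054 0.08784868] 0.0029030555367056485
yel [0.50350038 0.06771237 0.05454691] 0.002673733253431036
plate [0.53495702 0.08414083 0.056     ] [0.46633964 0.07232895 0.056     ] [ 0.55684851 -0.04497261  0.056     ] [ 0.48883807 -0.05622122  0.056     ]
front [0.50064833 0.07823489 0.056     ] back [ 0.52284329 -0.05059692  0.056     ] len 0.13072968584034897 w 0.06962661139497128 ang 99.77488229363497
ledge [0.53838779 0.154056   0.05      ] [0.45103734 0.13765359 0.055     ] [ 0.50048163 -0.15743995  0.055     ] [ 0.588016   -0.14206664  0.056     ] 0.29920717247571804
ang 99.51181649698171
knobtop plane [0.49897871 0.13003864 0.094     ]
bracket end [0.60734905 0.14956539 0.05      ]
nut [0.391 0.129 0.013]
puck [0.406 0.037 0.011]
vial [ 0.418 -0.094  0.052]
ring [0.479 0.268 0.008]
holder [0.608 0.037 0.017]
obj [ 0.621 -0.034  0.05 ]
petri [ 0.655 -0.101  0.014]
```

Every check agrees: the knob measures about (0.500, 0.131, 0.09), the plate 131 x 70 mm and the ledge 299 mm long at a yaw of 9.6°. In ledge coordinates plate_front is at y ≈ 0.082. I'll set tool x along ledge +y and tool y along ledge +x, with the jaw shut.

Call:
step_arm:
  commands: [-0.019, -0.017, 0, 0, 0, 3, -0.037, -0.035, 0, 0, 0, 6, -0.056, -0.052, 0, 0, 0, 9, -0.074, -0.07, 0, 0, 0, 12, -0.093, -0.087, 0, 0, 0, 15, -0.111, -0.104, 0, 0, 0, 18, -0.13, -0.122, 0, 0, 0, 21, -0.148, -0.139, 0, 0, 0, 24, -0.167, -0.157, 0, 0, 0, 27, -0.185, -0.174, 0, 0, 0, 30]
  jaw: 0

```text
t: 1.1
tcp_pos: [0.3373, 0.3508, 0.2099]
tool_rot: [0.435, 0.9, -0.0, -0.0]
force: [-0.2, -0.6, -0.2]
finger_gap: 0.001
gripper_force: 0.0
```

```bash
cat > rel.py <<'E'
from h import *
K=np.array([0.500,0.1307]); a=np.radians(9.6); ex=np.array([np.cos(a),np.sin(a)]); ey=np.array([-ex[1],ex[0]])
def led(p): d=np.array(p)[:2]-K; return np.array([d@ex,.134+d@ey])
def wor(x,y): return K+x*ex+(y-.134)*ey
def togo(x,y,z):
    s=manip.sense(); R=Ro.from_quat(s['tool_rot']).as_matrix(); p=s['tcp_pos']
    print('t',s['t'],'ledge xy',led(p).round(4),'z',p[2].round(4),'F',s['force'].round(2),'q',s['q'].round(2))
    d=np.r_[wor(x,y),z]-p; print('shift tool',(R.T@d).round(4))
    W=Ro.from_matrix(np.array([[ey[0],ex[0],0],[ey[1],ex[1],0],[0,0,-1]])); print('turn',np.degrees((Ro.from_matrix(R).inv()*W).as_rotvec()).round(2))
E
python3 -c "
from rel import *
togo(-.055,.134,.16)"
```

```text
t 1.1 ledge xy [-0.1237  0.3781] z 0.2099 F [-0.23 -0.64 -0.17] q [ 0.57  0.34  1.77 -0.    1.03 -0.1 ]
shift tool [-0.247  -0.0574  0.05  ]
turn [-4.000e-02  1.000e-02  2.881e+01]
```

Call:
step_arm:
  commands: [-0.027, -0.006, 0.005, 0, 0, 3.6, -0.055, -0.013, 0.01, 0, 0, 7.2, -0.082, -0.019, 0.015, 0, 0, 10.8, -0.11, -0.025, 0.02, 0, 0, 14.4, -0.137, -0.032, 0.025, 0, 0, 18, -0.165, -0.038, 0.03, 0, 0, 21.6, -0.192, -0.045, 0.037, 0, 0, 25.2, -0.22, -0.051, 0.044, 0, 0, 28.8, -0.247, -0.057, 0.05, 0, 0, 28.8, -0.247, -0.057, 0.05, 0, 0, 28.8]
  jaw: 0

```text
t: 2.1
tcp_pos: [0.4479, 0.1208, 0.1595]
tool_rot: [0.646, 0.763, -0.0, 0.0]
force: [-1.5, 1.4, -0.1]
finger_gap: 0.001
gripper_force: 0.0
```

```bash
python3 -c "
from rel import *
togo(-.055,.134,.075)
im,c=cam('wrist');cv2.imwrite('pics/w1.png',im)
im,c=cam('scene');cv2.imwrite('pics/s1.png',cv2.resize(im[130:290,150:363],None,fx=3,fy=3))"
```

```text
t 2.1 ledge xy [-0.053  0.133] z 0.1595 F [-1.45  1.36 -0.14] q [ 0.02  0.39  1.88 -0.    0.87 -0.14]
shift tool [ 0.0011 -0.002   0.0845]
turn [-0.01  0.04 -0.09]
```

View pics/w1.png

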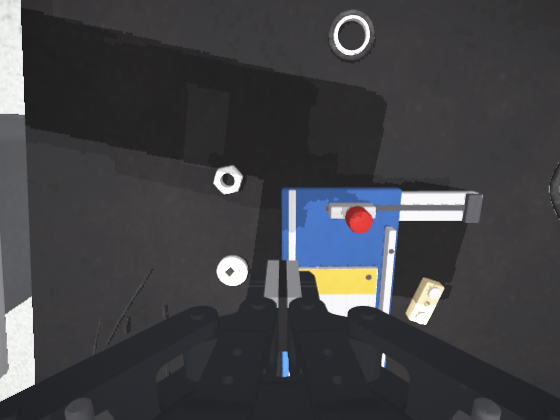

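View pics/s1.png

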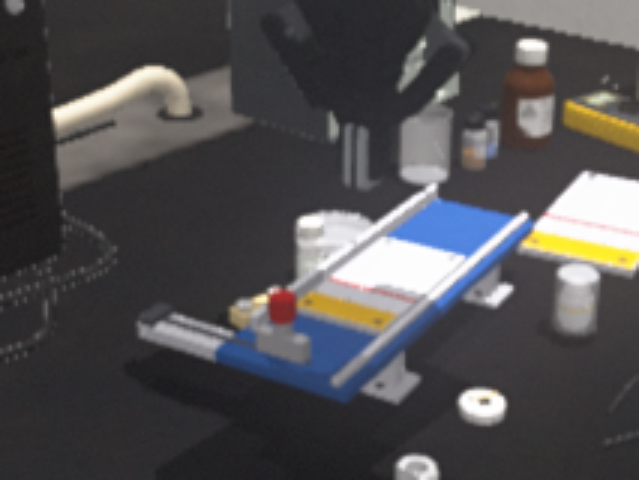

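The wrist view shows the knob at (359,220) and the closed fingertips at (283,265). I'll check the knob position with this view before going down.

```bash
python3 -c "
from rel import *
im,c=cam('wrist')
h=cv2.cvtColor(im,cv2.COLOR_BGR2HSV);m=cv2.inRange(h,(0,150,90),(6,255,255))|cv2.inRange(h,(174,150,90),(180,255,255));m[:190]=0;m[245:]=0;m[:,:330]=0;m[:,390:]=0
u=np.argwhere(m)[:,::-1];print(len(u),u.mean(0),u.min(0),u.max(0))
k=plane(c,*u.mean(0),.09);print(k,led(k)*1e3)
for n,u,v,z in (('openfront',283,187,.05),('openback',401,188,.05),('plate fb',377,267,.056)):
  print(n,led(plane(c,u,v,z))*1e3)
print('tip px',proj(c,manip.sense()['tcp_pos']))
togo(-.055,.134,.078)
"
```

```text
528 [360.14772727 222.73674242] [347 210] [373 235]
[0.50191482 0.1320141  0.09      ] [  2.1071549  134.97637033]
openfront [-53.68954964 153.90120026]
openback [ 43.45561099 153.08804424]
plate fb [27.23855497 85.358447  ]
tip px [281.32401908 258.56934291]
t 2.25 ledge xy [-0.0546  0.1359] z 0.16 F [-0.52 -0.06 -0.23] q [ 0.03  0.39  1.88  0.    0.87 -0.14]
shift tool [-0.002  -0.0003  0.082 ]
turn [-0.07 -0.03  0.1 ]
```

Call:
step_arm:
  commands: [-0.001, 0, 0.02, 0, 0, 0, -0.001, 0, 0.045, 0, 0, 0, -0.001, 0, 0.068, 0, 0, 0, -0.001, 0, 0.082, 0, 0, 0, -0.001, 0.005, 0.082, 0, 0, 0, -0.001, 0.015, 0.082, 0, 0, 0, -0.001, 0.03, 0.082, 0, 0, 0, -0.001, 0.045, 0.082, 0, 0, 0, -0.001, 0.06, 0.082, 0, 0, 0, -0.001, 0.072, 0.082, 0, 0, 0]

```text
t: 3.25
tcp_pos: [0.5206, 0.1352, 0.0799]
tool_rot: [0.644, 0.765, 0.002, 0.002]
force: [-0.4, 0.1, -0.6]
finger_gap: -0.002
gripper_force: 0.0
```

```bash
cat > k.py <<'E'
from rel import *
im,c=cam('wrist')
h=cv2.cvtColor(im,cv2.COLOR_BGR2HSV);m=cv2.inRange(h,(0,150,60),(6,255,255))|cv2.inRange(h,(174,150,60),(180,255,255))
n,l,s,ce=cv2.connectedComponentsWithStats(m)
for i in range(1,n):
    if s[i,4]>60: print(s[i],ce[i].round(),led(plane(c,*ce[i],.09)).round(4))
togo(.041,.134,.078)
im,c=cam('top')
h=cv2.cvtColor(im,cv2.COLOR_BGR2HSV);m=cv2.inRange(h,(0,150,60),(6,255,255))[150:260,205:245]
u=np.argwhere(m)[:,::-1]
if len(u): print('top knob',led(plane(c,*(u.mean(0)+[205,150]),.092)),len(u))
E
python3 k.py
```

```text
[ 229  246   36   41 1004] [245. 265.] [0.0031 0.1365]
t 3.3 ledge xy [0.0238 0.1347] z 0.0802 F [2.41 0.2  0.58] q [ 0.05  0.6   1.76  0.    0.76 -0.12]
shift tool [-0.0008  0.0172  0.0023]
turn [0.5  0.05 0.16]
```

```bash
python3 -c "
from rel import *
a=cam('wrist')[0];b=cam('scene')[0]
b=cv2.resize(b[180:280,190:323],(558,420));cv2.imwrite('pics/2.png',cv2.resize(np.hstack([a,b]),(800,300)))"
```

```text
(no output)
```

View pics/2.png

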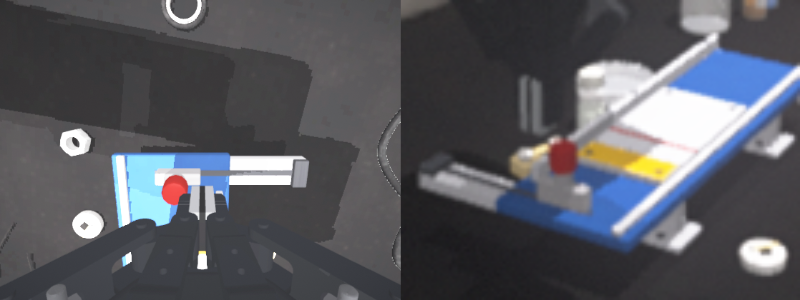

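```bash
python3 -c "
from rel import *
s=manip.sense();p=s['tcp_pos'];print(p,led(p),s['force'])
im,c=cam('scene');iw,cw=cam('wrist')
print('tcp scene px',proj(c,p))
for z in(.078,.085,.094): print('knob scene',proj(c,np.r_[wor(.002,.135),z]))
print(tri(c,(244,231.7),cw,(245,265)), led(tri(c,(244,231.7),cw,(245,265))[0]))
# visible red extents
h=cv2.cvtColor(im,cv2.COLOR_BGR2HSV);m=cv2.inRange(h,(0,120,60),(8,255,255))[215:250,225:265];u=np.argwhere(m);print(u.min(0)+[215,225],u.max(0)+[215,225],u.mean(0)+[215,225])
cv2.imwrite('pics/3.png',np.hstack([cv2.resize(iw[200:320,180:330],(450,360)),cv2.resize(im[195:270,205:275],(336,360))]))
"
```

```text
[0.5181203  0.13479064 0.07907085] [0.01854873 0.13501146] [-0.30543907  0.62187857 -0.19074155]
tcp scene px [236.77779835 232.06107147]
knob scene [244.08146352 234.67796095]
knob scene [244.03474303 231.40403309]
knob scene [243.97416384 227.15896067]
(array([0.49975733, 0.13268933, 0.08594143]), np.float64(0.0024448339448022547)) [9.24841105e-05 1.36001944e-01]
[227 240] [237 248] [231.45 244.  ]
```

View pics/3.png

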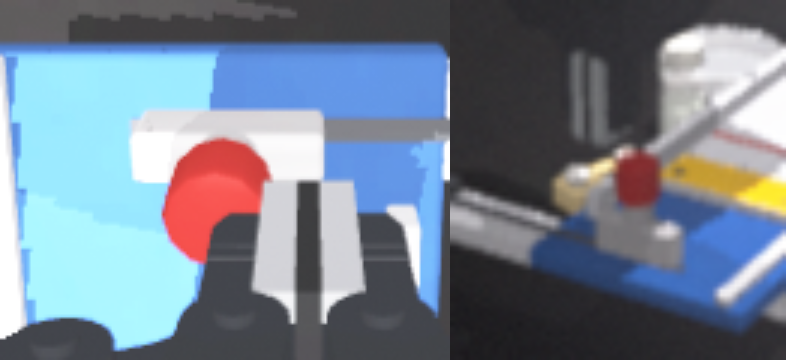

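```bash
python3 -c "
from rel import *
im,c=cam('scene');iw,cw=cam('wrist')
print('s1 tcp scene px',proj(c,[.4475,.1215,.1597]))
p=manip.sense()['tcp_pos']
print(tri(c,(235.5,225),cw,(281.7,260)),p)
for dz in (0,.01,.02,.03): print(dz,proj(c,p+[0,0,dz]))
a=im[205:242,222:252]
cv2.imwrite('pics/4.png',np.clip(cv2.resize(a,None,fx=16,fy=16,interpolation=cv2.INTER_NEAREST)*1.8,0,255).astype(np.uint8))
"
```

```text
s1 tcp scene px [270.36958235 201.08405235]
(array([0.51522734, 0.14156757, 0.09754023]), np.float64(0.0011722188865904)) [0.51685074 0.13444944 0.07839892]
0 [237.39325802 232.51251783]
0.01 [237.29185844 227.85454232]
0.02 [237.18938926 223.14743215]
0.03 [237.08583344 218.39040575]
```

View pics/4.png

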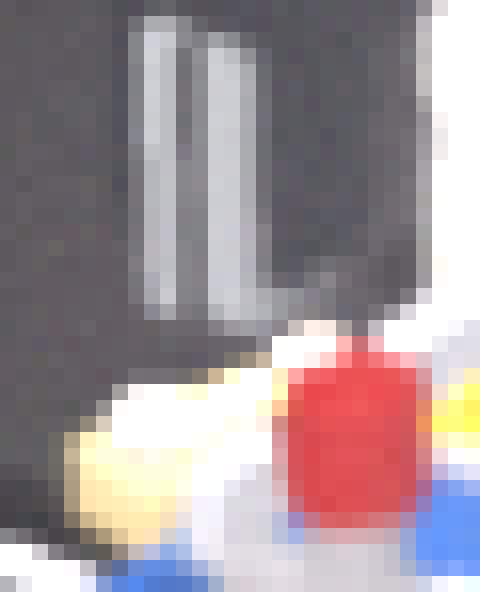

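The close view shows the shut fingertips ending about 16–19 mm above the reported TCP, so they passed over the knob without touching it. It's still at (245,265) in the wrist view and hasn't moved. I'll go back and redo the push with the TCP lower, at z = 0.060.

Call:
step_arm:
  commands: [0, 0, -0.03, 0, 0, 0, 0, -0.02, -0.04, 0, 0, 0, 0, -0.05, -0.04, 0, 0, 0, 0, -0.075, -0.03, 0, 0, 0, 0, -0.075, -0.01, 0, 0, 0, 0, -0.075, 0.01, 0, 0, 0, 0, -0.075, 0.018, 0, 0, 0, 0, -0.075, 0.018, 0, 0, 0, 0, -0.075, 0.018, 0, 0, 0, 0, -0.075, 0.018, 0, 0, 0]

```text
t: 4.65
tcp_pos: [0.4443, 0.1218, 0.0609]
tool_rot: [0.645, 0.765, 0.0, 0.001]
force: [-0.4, 0.3, -0.3]
finger_gap: -0.003
gripper_force: 0.0
```

Call:
step_arm:
  commands: [0, 0.008, 0, 0, 0, 0, 0, 0.016, 0, 0, 0, 0, 0, 0.022, 0, 0, 0, 0, 0, 0.028, 0, 0, 0, 0, 0, 0.034, 0, 0, 0, 0, 0, 0.04, 0, 0, 0, 0, 0, 0.045, 0, 0, 0, 0, 0, 0.05, 0, 0, 0, 0, 0, 0.055, 0, 0, 0, 0, 0, 0.06, 0, 0, 0]

```text
validation failed for argument at $.co...
```

```bash
python3 k.py
```

```text
[ 390  259   48   47 1632] [413. 282.] [0.0013 0.1359]
t 4.7 ledge xy [-0.0564  0.1345] z 0.0609 F [-0.21  1.74  0.05] q [ 0.02  0.58  1.97 -0.    0.59 -0.15]
shift tool [-0.0007  0.0974 -0.017 ]
turn [0.09 0.01 0.13]
```

Call:
step_arm:
  commands: [0, 0.008, 0, 0, 0, 0, 0, 0.016, 0, 0, 0, 0, 0, 0.022, 0, 0, 0, 0, 0, 0.028, 0, 0, 0, 0, 0, 0.034, 0, 0, 0, 0, 0, 0.04, 0, 0, 0, 0, 0, 0.045, 0, 0, 0, 0, 0, 0.05, 0, 0, 0, 0, 0, 0.055, 0, 0, 0, 0, 0, 0.06, 0, 0, 0, 0]

```text
t: 5.75
tcp_pos: [0.5028, 0.1319, 0.0601]
tool_rot: [0.645, 0.764, -0.0, -0.0]
force: [-1.5, -0.9, -0.5]
finger_gap: -0.001
gripper_force: 0.9
```

```bash
python3 k.py
```

```text
[ 313  260   41   48 1418] [333. 283.] [0.0255 0.1361]
t 5.8 ledge xy [0.0044 0.1346] z 0.0602 F [-0.95 -0.44 -0.03] q [ 0.04  0.62  1.82  0.    0.7  -0.13]
shift tool [-0.0007  0.0366 -0.0177]
turn [0.08 0.   0.12]
```

The knob moves now. I'll continue 40 mm to the end of the slot.

Call:
step_arm:
  commands: [0, 0.006, 0, 0, 0, 0, 0, 0.012, 0, 0, 0, 0, 0, 0.018, 0, 0, 0, 0, 0, 0.024, 0, 0, 0, 0, 0, 0.029, 0, 0, 0, 0, 0, 0.033, 0, 0, 0, 0, 0, 0.036, 0, 0, 0, 0, 0, 0.039, 0, 0, 0, 0, 0, 0.041, 0, 0, 0, 0, 0, 0.041, 0, 0, 0, 0]

```text
t: 6.85
tcp_pos: [0.5373, 0.138, 0.0598]
tool_rot: [0.644, 0.765, -0.005, -0.004]
force: [-11.3, -4.3, 7.6]
finger_gap: -0.003
gripper_force: 5.5
```

```bash
python3 k.py
```

```text
[ 312  261   41   49 1411] [333. 284.] [0.0606 0.1361]
t 6.9 ledge xy [0.038  0.1349] z 0.0598 F [-9.28 -3.06  7.31] q [ 0.05  0.66  1.72 -0.    0.78 -0.12]
shift tool [-0.0009  0.0028 -0.0182]
turn [-0.71 -0.01  0.18]
```

Call:
step_arm:
  commands: [0, 0.002, 0, 0, 0, 0, 0, 0.004, 0, 0, 0, 0, 0, 0.006, 0, 0, 0, 0, 0, 0.008, 0, 0, 0, 0, 0, 0.008, 0, 0, 0, 0, 0, 0.008, 0, 0, 0, 0, 0, 0.008, 0, 0, 0, 0, 0, 0.008, 0, 0, 0, 0, 0, 0.008, 0, 0, 0, 0, 0, 0.008, 0, 0, 0, 0]

```text
t: 7.95
tcp_pos: [0.5376, 0.1381, 0.0596]
tool_rot: [0.644, 0.765, -0.011, -0.009]
force: [-21.1, -7.8, 17.9]
finger_gap: 0.0
gripper_force: 11.7
```

```bash
python3 k.py; python3 -c "
from rel import *
a=cam('wrist')[0];b=cam('scene')[0]
b=cv2.resize(b[180:280,180:313],(558,420));cv2.imwrite('pics/5.png',cv2.resize(np.hstack([a,b]),(800,300)))"
```

```text
[ 311  261   41   50 1363] [332. 285.] [0.061  0.1363]
t 8.0 ledge xy [0.0382 0.1351] z 0.0596 F [-21.61  -7.91  17.56] q [ 0.05  0.66  1.71 -0.    0.8  -0.12]
shift tool [-0.0011  0.0022 -0.0184]
turn [-1.62 -0.02  0.24]
```

View pics/5.png

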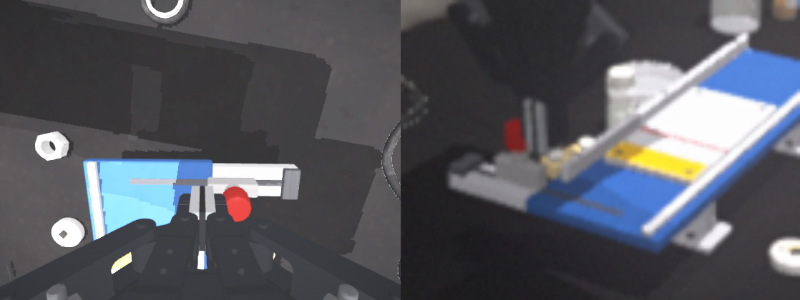

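The stop is at its hard end: the knob doesn't move at 21 N and measures about 60 mm of travel. Now I'll back off and move behind the plate.

Call:
step_arm:
  commands: [0, -0.02, 0, 0, 0, 0, 0, -0.04, -0.01, 0, 0, 0, 0, -0.05, -0.04, 0, 0, 0, 0, -0.05, -0.07, 0, 0, 0, -0.035, -0.05, -0.07, 0, 0, 0, -0.075, -0.05, -0.07, 0, 0, 0, -0.115, -0.05, -0.07, 0, 0, 0, -0.155, -0.05, -0.07, 0, 0, 0, -0.195, -0.05, -0.07, 0, 0, 0, -0.225, -0.05, -0.07, 0, 0, 0]

```text
t: 9.15
tcp_pos: [0.5418, -0.0931, 0.1308]
tool_rot: [0.645, 0.764, 0.001, 0.002]
force: [0.5, -0.0, 0.1]
finger_gap: -0.001
gripper_force: 0.0
```

```bash
python3 - <<'E'
from rel import *
togo(0,-.09,.05)
im,c=cam('wrist');cv2.imwrite('pics/6.png',im)
E
```

```text
t 9.15 ledge xy [ 0.0039 -0.0936] z 0.1308 F [ 0.51 -0.04  0.07] q [-0.37  0.53  1.7  -0.    0.9  -0.54]
shift tool [ 0.0038 -0.0042  0.0808]
turn [0.21 0.13 0.04]
```

View pics/6.png

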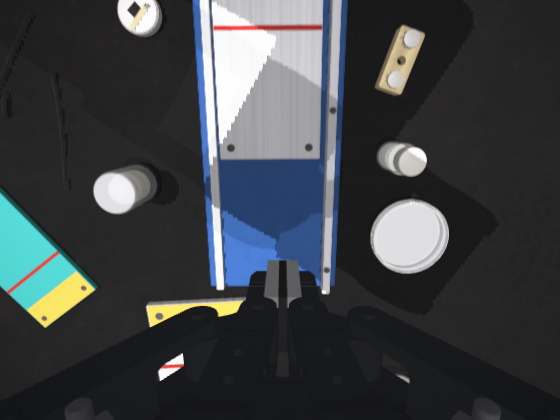

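Wrist view: the plate's back edge is at v ≈ 159, u 220–320, with the channel free behind it and the tips at (283,262). I'll measure the plate back and go down to touch the ledge top gently.

```bash
python3 - <<'E'
from rel import *
im,c=cam('wrist')
for u in (222,270,319): print(led(plane(c,u,159,.056)).round(4))
print('redline',led(plane(c,268,27,.056)).round(4),'front end ledge',led(plane(c,213,286,.05)).round(4),led(plane(c,333,286,.05)).round(4))
togo(-.004,-.09,.05)
E
```

```text
[-0.0363 -0.054 ]
[-0.0027 -0.054 ]
[ 0.0317 -0.0541]
redline [-0.003   0.0287] front end ledge [-0.0497 -0.1552] [ 0.0465 -0.1557]
t 9.25 ledge xy [ 0.0047 -0.0955] z 0.1309 F [ 0.27 -0.73  1.24] q [-0.38  0.54  1.7  -0.    0.9  -0.54]
shift tool [ 0.0058 -0.0091  0.0808]
turn [ 0.29  0.22 -0.14]
```

Call:
step_arm:
  commands: [0, -0.002, 0.01, 0, 0, 0, 0, -0.004, 0.02, 0, 0, 0, 0, -0.006, 0.03, 0, 0, 0, 0, -0.008, 0.04, 0, 0, 0, 0, -0.008, 0.05, 0, 0, 0, 0, -0.008, 0.06, 0, 0, 0, 0, -0.008, 0.07, 0, 0, 0, 0, -0.008, 0.078, 0, 0, 0, 0, -0.008, 0.078, 0, 0, 0, 0, -0.008, 0.078, 0, 0, 0]

```text
t: 10.25
tcp_pos: [0.532, -0.0915, 0.052]
tool_rot: [0.645, 0.764, -0.0, -0.0]
force: [-0.0, -0.9, -0.5]
finger_gap: 0.005
gripper_force: 0.0
```

Call:
step_arm:
  commands: [0, 0, 0.002, 0, 0, 0, 0, 0, 0.004, 0, 0, 0, 0, 0, 0.006, 0, 0, 0, 0, 0, 0.008, 0, 0, 0, 0, 0, 0.009, 0, 0, 0, 0, 0, 0.01, 0, 0, 0, 0, 0, 0.011, 0, 0, 0, 0, 0, 0.012, 0, 0, 0, 0, 0, 0.012, 0, 0, 0, 0, 0, 0.012, 0, 0, 0]

```text
t: 11.25
tcp_pos: [0.532, -0.0914, 0.0402]
tool_rot: [0.645, 0.765, -0.0, 0.0]
force: [0.1, 0.2, -0.5]
finger_gap: 0.002
gripper_force: 0.0
```

```bash
python3 - <<'E'
from rel import *
togo(-.004,-.09,.05)
im,c=cam('scene');p=manip.sense()['tcp_pos']
print([proj(c,p+[0,0,z]).round(1) for z in (0,.013,.017)])
cv2.imwrite('pics/7.png',np.clip(cv2.resize(im[185:225,265:325],None,fx=12,fy=12,interpolation=cv2.INTER_CUBIC)*1.5,0,255).astype(np.uint8))
E
```

```text
t 11.25 ledge xy [-0.0055 -0.0904] z 0.0402 F [ 0.08  0.19 -0.49] q [-0.38  0.68  1.78 -0.    0.69 -0.55]
shift tool [ 0.0004  0.0015 -0.0098]
turn [0.   0.   0.13]
[array([299.3, 210.7]), array([299.6, 205.6]), array([299.6, 204.1])]
```

View pics/7.png

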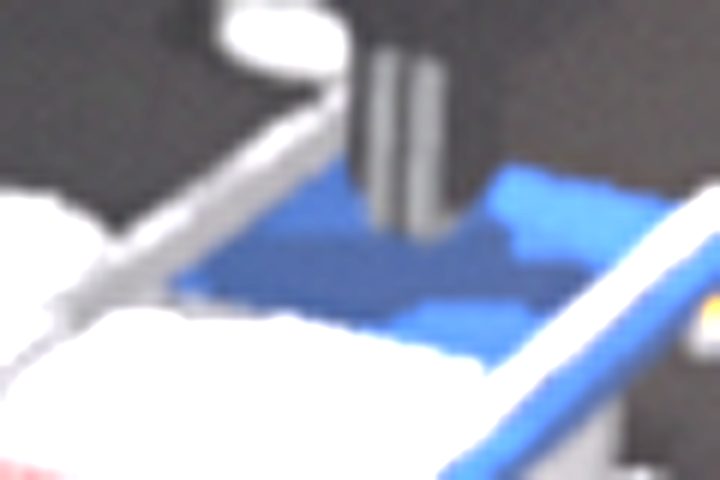

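The tips end at about (299,205), roughly 15 mm above the TCP and about 5 mm above the ledge top. I'll go down slowly until they touch.

Call:
step_arm:
  commands: [0, 0, 0.0005, 0, 0, 0, 0, 0, 0.001, 0, 0, 0, 0, 0, 0.0015, 0, 0, 0, 0, 0, 0.002, 0, 0, 0, 0, 0, 0.0025, 0, 0, 0, 0, 0, 0.003, 0, 0, 0, 0, 0, 0.0035, 0, 0, 0, 0, 0, 0.004, 0, 0, 0, 0, 0, 0.004, 0, 0, 0, 0, 0, 0.004, 0, 0, 0]

```text
t: 12.3
tcp_pos: [0.532, -0.0914, 0.0362]
tool_rot: [0.645, 0.765, -0.0, -0.0]
force: [-0.4, -0.5, -0.2]
finger_gap: 0.002
gripper_force: 0.0
```

Call:
step_arm:
  commands: [0, 0, 0.0002, 0, 0, 0, 0, 0, 0.0004, 0, 0, 0, 0, 0, 0.0006, 0, 0, 0, 0, 0, 0.0008, 0, 0, 0, 0, 0, 0.001, 0, 0, 0, 0, 0, 0.0012, 0, 0, 0, 0, 0, 0.0014, 0, 0, 0, 0, 0, 0.0015, 0, 0, 0, 0, 0, 0.0015, 0, 0, 0, 0, 0, 0.0015, 0, 0, 0]

```text
t: 13.3
tcp_pos: [0.532, -0.0914, 0.0347]
tool_rot: [0.645, 0.765, -0.0, 0.0]
force: [0.3, -0.1, 0.2]
finger_gap: -0.003
gripper_force: 0.0
```

Call:
step_arm:
  commands: [0, 0, 0.0003, 0, 0, 0, 0, 0, 0.0006, 0, 0, 0, 0, 0, 0.0009, 0, 0, 0, 0, 0, 0.0012, 0, 0, 0, 0, 0, 0.0015, 0, 0, 0, 0, 0, 0.0018, 0, 0, 0, 0, 0, 0.002, 0, 0, 0, 0, 0, 0.002, 0, 0, 0, 0, 0, 0.002, 0, 0, 0, 0, 0, 0.002, 0, 0, 0]

```text
t: 14.3
tcp_pos: [0.532, -0.0914, 0.0327]
tool_rot: [0.645, 0.765, 0.0, 0.0]
force: [0.7, 0.4, -0.3]
finger_gap: -0.003
gripper_force: 0.0
```

Call:
step_arm:
  commands: [0, 0, 0.0003, 0, 0, 0, 0, 0, 0.0006, 0, 0, 0, 0, 0, 0.0009, 0, 0, 0, 0, 0, 0.0012, 0, 0, 0, 0, 0, 0.0015, 0, 0, 0, 0, 0, 0.0018, 0, 0, 0, 0, 0, 0.002, 0, 0, 0, 0, 0, 0.002, 0, 0, 0, 0, 0, 0.002, 0, 0, 0, 0, 0, 0.002, 0, 0, 0]

```text
t: 15.3
tcp_pos: [0.532, -0.0914, 0.0307]
tool_rot: [0.645, 0.765, 0.0, 0.0]
force: [-0.3, 1.1, 1.1]
finger_gap: 0.003
gripper_force: 0.0
```

Call:
step_arm:
  commands: [0, 0, 0.0003, 0, 0, 0, 0, 0, 0.0006, 0, 0, 0, 0, 0, 0.0009, 0, 0, 0, 0, 0, 0.0012, 0, 0, 0, 0, 0, 0.0015, 0, 0, 0, 0, 0, 0.0015, 0, 0, 0, 0, 0, 0.0015, 0, 0, 0, 0, 0, 0.0015, 0, 0, 0, 0, 0, 0.0015, 0, 0, 0, 0, 0, 0.0015, 0, 0, 0]

```text
t: 16.3
tcp_pos: [0.532, -0.0914, 0.0292]
tool_rot: [0.645, 0.764, 0.0, 0.0]
force: [0.1, 1.2, -0.4]
finger_gap: 0.001
gripper_force: 0.0
```

```bash
python3 - <<'E'
from rel import *
togo(-.004,-.09,.05)
for i in range(4): cam('scene'); s=manip.sense(); print(s['force'].round(2),s['tcp_pos'].round(4))
E
```

```text
t 16.3 ledge xy [-0.0055 -0.0904] z 0.0292 F [ 0.1   1.15 -0.35] q [-0.38  0.7   1.78  0.    0.66 -0.55]
shift tool [ 0.0004  0.0015 -0.0208]
turn [0.   0.   0.12]
[ 0.94 -0.22 -0.12] [ 0.532  -0.0914  0.0292]
[-0.08  0.59 -0.23] [ 0.532  -0.0914  0.0292]
[ 0.43  0.36 -0.25] [ 0.532  -0.0914  0.0292]
[-0.35  0.11  1.18] [ 0.532  -0.0914  0.0292]
```

Call:
step_arm:
  commands: [0, 0, 0.0004, 0, 0, 0, 0, 0, 0.0008, 0, 0, 0, 0, 0, 0.0012, 0, 0, 0, 0, 0, 0.0016, 0, 0, 0, 0, 0, 0.002, 0, 0, 0, 0, 0, 0.0024, 0, 0, 0, 0, 0, 0.0024, 0, 0, 0, 0, 0, 0.0024, 0, 0, 0, 0, 0, 0.0024, 0, 0, 0, 0, 0, 0.0024, 0, 0, 0]

```text
t: 17.5
tcp_pos: [0.5321, -0.0914, 0.0289]
tool_rot: [0.645, 0.765, 0.0, 0.0]
force: [-3.3, 1.3, 16.2]
finger_gap: -0.001
gripper_force: 8.1
```

The tips touch at TCP z = 0.0289, so they sit 21 mm above the reported TCP. I'll rise 2 mm clear and move forward to the plate.

Call:
step_arm:
  commands: [0, 0, -0.004, 0, 0, 0, 0, 0.003, -0.0041, 0, 0, 0, 0.003, 0.003, -0.0041, 0, 0, 0, 0.008, 0.003, -0.0041, 0, 0, 0, 0.013, 0.003, -0.0041, 0, 0, 0, 0.018, 0.003, -0.0041, 0, 0, 0, 0.024, 0.003, -0.0041, 0, 0, 0, 0.03, 0.003, -0.0041, 0, 0, 0, 0.036, 0.003, -0.0041, 0, 0, 0, 0.042, 0.003, -0.0041, 0, 0, 0]

```text
t: 18.5
tcp_pos: [0.5279, -0.0491, 0.0309]
tool_rot: [0.645, 0.765, -0.0, 0.0]
force: [0.6, -1.5, -0.3]
finger_gap: -0.0
gripper_force: 0.5
```

```bash
cat > pl.py <<'E'
from rel import *
togo(-.004,0,.031)
h=lambda im:cv2.cvtColor(im,cv2.COLOR_BGR2HSV)
for n in ('top','scene'):
    im,c=cam(n); m=cv2.inRange(h(im),(18,120,100),(32,255,255))
    b=(slice(170,260),slice(195,320)) if n=='top' else (slice(190,285),slice(190,300))
    k=np.zeros_like(m);k[b]=m[b]
    N,l,s,ce=cv2.connectedComponentsWithStats(k)
    for i in range(1,N):
        if s[i,4]>40:
            box=cv2.boxPoints(cv2.minAreaRect(np.argwhere(l==i)[:,::-1].astype(np.float32)))
            print(n,s[i,4],ce[i].round(1),'centre',led(plane(c,*ce[i],.056)).round(4),[led(plane(c,*q,.056)).round(4).tolist() for q in box])
E
python3 pl.py
```

```text
t 18.5 ledge xy [-0.0025 -0.0479] z 0.0309 F [ 0.57 -1.53 -0.3 ] q [-0.3   0.68  1.81 -0.    0.65 -0.47]
shift tool [ 0.0479 -0.0014 -0.0001]
turn [0.01 0.02 0.14]
scene 171 [261.9 235.3] centre [-0.0074  0.0848] [[0.0239, 0.0955], [0.034, 0.074], [-0.0391, 0.0743], [-0.047, 0.0951]]
```

Call:
step_arm:
  commands: [0.006, 0, 0, 0, 0, 0, 0.012, 0, 0, 0, 0, 0, 0.018, 0, 0, 0, 0, 0, 0.024, 0, 0, 0, 0, 0, 0.03, 0, 0, 0, 0, 0, 0.036, 0, 0, 0, 0, 0, 0.042, 0, 0, 0, 0, 0, 0.048, 0, 0, 0, 0, 0, 0.054, 0, 0, 0, 0, 0, 0.058, 0, 0, 0, 0, 0]

```text
t: 19.6
tcp_pos: [0.5178, 0.0082, 0.0309]
tool_rot: [0.644, 0.765, -0.0, -0.0]
force: [0.7, -1.6, -0.1]
finger_gap: -0.004
gripper_force: 0.8
```

```bash
python3 pl.py; python3 - <<'E'
from rel import *
import pickle
_,c0=pickle.load(open('d0.pkl','rb'))['scene'];print('initial scene centre',led(plane(c0,264.5,233.1,.056)))
im,c=cam('wrist');cv2.imwrite('pics/8.png',im);pickle.dump(c,open('w8.pkl','wb'))
E
```

```text
t 19.6 ledge xy [-0.0028  0.0103] z 0.0309 F [ 0.69 -1.58 -0.07] q [-0.2   0.68  1.84 -0.    0.63 -0.37]
shift tool [-0.0103 -0.0012 -0.0001]
turn [-0.01 -0.    0.15]
scene 200 [246.5 247.8] centre [-0.0079  0.1424] [[0.0226, 0.154], [0.0336, 0.132], [-0.0379, 0.1311], [-0.0466, 0.1524]]
initial scene centre [-0.00709517  0.07401222]
```

View pics/8.png

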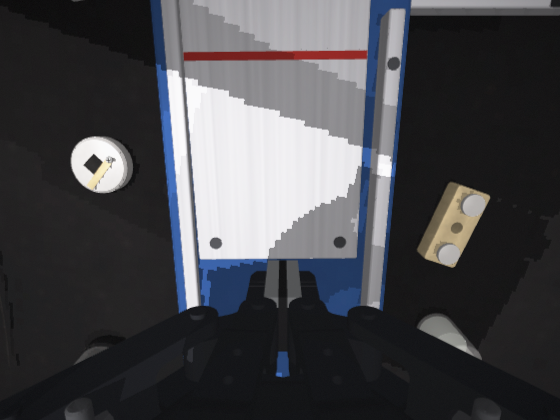

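I've now viewed 12 pictures, over the limit of 10, so I'll work from numbers only. The plate's back edge is at v ≈ 259 against the fingertips, and the plate follows the tool exactly (57.6 mm for 58 mm). Its front is now at y ≈ 0.150. I'll push 36 mm more to reach about 0.186.

Call:
step_arm:
  commands: [0.005, 0, 0, 0, 0, 0, 0.01, 0, 0, 0, 0, 0, 0.015, 0, 0, 0, 0, 0, 0.02, 0, 0, 0, 0, 0, 0.024, 0, 0, 0, 0, 0, 0.028, 0, 0, 0, 0, 0, 0.031, 0, 0, 0, 0, 0, 0.034, 0, 0, 0, 0, 0, 0.036, 0, 0, 0, 0, 0, 0.036, 0, 0, 0, 0, 0]

```text
t: 20.75
tcp_pos: [0.5118, 0.0435, 0.0309]
tool_rot: [0.645, 0.765, -0.0, -0.0]
force: [0.0, -0.2, 0.1]
finger_gap: 0.0
gripper_force: 0.0
```

```bash
python3 pl.py; python3 k.py
```

```text
t 20.75 ledge xy [-0.003   0.0461] z 0.0309 F [ 0.03 -0.24  0.1 ] q [-0.13  0.67  1.85  0.    0.62 -0.3 ]
shift tool [-0.0461 -0.0012 -0.0001]
turn [-0.02 -0.02  0.13]
scene 232 [236.  256.1] centre [-0.0079  0.1775] [[0.0247, 0.1893], [0.0361, 0.1671], [-0.04, 0.1663], [-0.0488, 0.1876]]
[ 454   15   89   73 4766] [498.  52.] [0.0585 0.1338]
[ 183   50  183   10 1374] [273.  55.] [-0.0054  0.133 ]
t 20.9 ledge xy [-0.0028  0.0457] z 0.0309 F [0.76 0.49 0.55] q [-0.13  0.67  1.85  0.    0.62 -0.3 ]
shift tool [ 0.0882  0.044  -0.047 ]
turn [-0.   -0.01  0.11]
top knob [0.05614341 0.13532132] 28
```

Front is at about 0.1855. Now I'll retreat backwards, then up.

Call:
step_arm:
  commands: [-0.008, 0, 0, 0, 0, 0, -0.02, 0, 0, 0, 0, 0, -0.035, 0, 0, 0, 0, 0, -0.045, 0, -0.005, 0, 0, 0, -0.05, 0, -0.02, 0, 0, 0, -0.06, 0, -0.045, 0, 0, 0, -0.08, 0, -0.075, 0, 0, 0, -0.11, 0, -0.1, 0, 0, 0, -0.145, 0, -0.12, 0, 0, 0, -0.18, 0, -0.13, 0, 0, 0]

```text
t: 21.95
tcp_pos: [0.5433, -0.1368, 0.1636]
tool_rot: [0.645, 0.764, 0.001, 0.002]
force: [0.6, -0.2, 0.8]
finger_gap: -0.001
gripper_force: 0.0
```

```bash
python3 pl.py; python3 k.py; python3 - <<'E'
from rel import *
import pickle
im,c=cam('top'); i0=pickle.load(open('d0.pkl','rb'))['top'][0]
for a,n in((i0,'before'),(im,'now')):
    h=cv2.cvtColor(a,cv2.COLOR_BGR2HSV);m=cv2.inRange(h,(0,130,70),(8,255,255))|cv2.inRange(h,(172,130,70),(180,255,255));m=m[165:260,215:240]
    N,l,s,ce=cv2.connectedComponentsWithStats(m)
    for i in range(1,N):
        if s[i,4]>8: print(n,s[i,4],led(plane(c,*(ce[i]+[215,165]),.088)).round(4))
E
```

```text
t 21.95 ledge xy [-0.0019 -0.137 ] z 0.1636 F [ 0.58 -0.18  0.8 ] q [-0.45  0.5   1.65  0.    0.99 -0.62]
shift tool [ 0.1373 -0.0023  0.1323]
turn [0.2  0.13 0.1 ]
top 196 [210.  223.3] centre [0.0041 0.1772] [[0.027, 0.1899], [0.027, 0.1671], [-0.022, 0.1665], [-0.0219, 0.1891]]
scene 234 [235.6 256.1] centre [-0.007   0.1777] [[0.0246, 0.1895], [0.0363, 0.1666], [-0.0382, 0.1666], [-0.0473, 0.1886]]
[ 26 193  49  42 127] [ 50. 214.] [-0.1686 -0.1351]
[168 302  75   6 173] [205. 305.] [-0.0613 -0.21  ]
t 22.1 ledge xy [-0.002  -0.1379] z 0.1623 F [-0.4  -0.85 -0.15] q [-0.45  0.5   1.65 -0.    0.99 -0.61]
shift tool [0.2721 0.0422 0.0838]
turn [ 0.17  0.13 -0.13]
top knob [0.05611536 0.13505995] 32
before 42 [-1.000e-04  1.341e-01]
now 37 [0.0571 0.1354]
```

The plate reads 0.185–0.19. Knob travel reads 57–60 mm against the 57 mm limit, so I'll measure it again from the same relative pose as the first wrist view.

Call:
step_arm:
  commands: [0.03, 0.001, 0, 0, 0, 0, 0.065, 0.002, 0, 0, 0, 0, 0.1, 0.004, 0, 0, 0, 0, 0.135, 0.005, 0, 0, 0, 0, 0.17, 0.006, 0, 0, 0, 0, 0.205, 0.008, 0, 0, 0, 0, 0.24, 0.009, 0, 0, 0, 0, 0.26, 0.01, 0.002, 0, 0, 0, 0.272, 0.011, 0.002, 0, 0, 0, 0.272, 0.011, 0.002, 0, 0, 0]

```text
t: 23.2
tcp_pos: [0.5059, 0.1374, 0.1584]
tool_rot: [0.643, 0.766, -0.001, -0.001]
force: [-0.5, -0.2, -0.4]
finger_gap: -0.001
gripper_force: 0.0
```

```bash
python3 - <<'E'
from rel import *
cam('top')
togo(.009,.134,.16)
im,c=cam('wrist')
h=cv2.cvtColor(im,cv2.COLOR_BGR2HSV);m=cv2.inRange(h,(0,150,90),(6,255,255))|cv2.inRange(h,(174,150,90),(180,255,255))
n,l,s,ce=cv2.connectedComponentsWithStats(m)
for i in range(1,n):
    if s[i,4]>60: print(s[i],ce[i].round(),led(plane(c,*ce[i],.09)).round(4))
h=cv2.inRange(h,(18,120,100),(32,255,255));u=np.argwhere(h[:,150:420])
print('yellow rows',u[:,0].min(),u[:,0].max()); 
for v in np.percentile(u[:,0],[1,99]): print(led(plane(c,270,v,.056)).round(4))
E
```

```text
t 23.25 ledge xy [0.0073 0.1384] z 0.1586 F [ 0.74 -0.3   1.3 ] q [ 0.05  0.47  1.74 -0.    0.94 -0.12]
shift tool [-0.0044  0.0016 -0.0014]
turn [-0.07  0.01  0.25]
[225 209  83   3 186] [269. 210.] [-0.0021  0.1476]
[341 214  27  28 549] [354. 228.] [0.0594 0.1349]
yellow rows 152 181
[-0.0022  0.1858]
[-0.0024  0.163 ]
```

Three clues agree on the stop. It took 21 N without moving, and the knob started about 5 mm off the channel centre line. Against the plate and channel centre it now stands at about 0.062. The plate front is at 0.183–0.186 and the arm is clear, so I'm handing in.

```bash
python3 -c "
from station import manip
print(manip.sense()['t'],manip.sign_off())"
```

```text
the job is handed in; nothing more can be done
23.3 None
```

I handed the job in at 23.3 s and got no verdict back: the stop is at its hard end (about 0.06 m), the plate front is at about y = 0.185 m (about 35 mm overhang) with the arm clear, bystanders were not re-measured, and I viewed 12 pictures against the limit of 10.

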